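# Stroke a curved row of tube caps shut

### The arm

A 6-joint arm with a two-finger parallel gripper is mounted at the origin on the work surface. World frame = base frame: x ahead of the robot, y to its left, z up, the work surface at z = 0. Lengths are in mm, angles in degrees, forces in N, time in s.
With the tool pointing down it reaches from about 300 to 850 mm from the base axis. Payload 4.2 kg.
Tool frame: the origin (TCP) lies at the centre of the arm's flange, where the gripper is bolted on; the fingertips stand 191 mm ahead of it and the grasp point (between the pads) lies 172 mm ahead of it; y points along the fingers, x is the direction in which the jaws open and shut, and the axes are right-handed (so a half turn about y gives the same grasp; the last joint's range is limited). The gripper opens to 91 mm and grips with 3 to 60 N. Pads are 32 mm wide; open, the fingers measure 118 mm over their backs; the gripper's body (76 mm by 178 mm) begins 60 mm behind the grasp point.
Start: joints at [-65.718, 18.312, 89.639, -0, 72.044, -1.146], TCP at [246.888, -519.297, 404.776] pointing down, gripper open.
Joint ranges: [-177.97, 177.97], [-48.28, 115.42], [12.27, 149.76], [-77.06, 257.06], [2.81, 150.46], [-146.56, 146.56]. Speed limits (degrees/s): [147.25, 147.25, 180, 180, 180, 180].

### API

Orientations are given as [roll, pitch, yaw] about the fixed x, y, z axes, in that order (R = Rz(yaw) Ry(pitch) Rx(roll)).
In Python, from workcell import env gives the robot as it stands.
- The arm moves only by the tool carry_out, never from a script. Its argument "increments" is a list of rows, each a list of 3 entries, a list of its own where there are three numbers: the turn, a rotation vector about the tool's x, y, z in rad, then the shift along the tool's x, y, z in mm, then the closure, from 0 (fully open) to 1 (shut). In form: [[[wx, wy, wz], [dx, dy, dz], claw], ...]. A call has 1 to 10 rows; each row is the pose to reach, as a shift and turn from the pose commanded when the call began, along the tool's axes at that moment; what a row does not reach only later rows make up. A row lasts 1/12 s, in which the tool goes at most 41.7 mm and 7.16 degrees, less where a joint would pass 70% of its speed; a pose out of reach is approached as far as the arm can. A call with a gripper value outside its range is refused whole. The fingers move at their own pace and stop on an object; "force" is the grip in N (left out, the last holds). Time passes only in rows, so rows that repeat a pose let the fingers close. It gives the time, the measured TCP pose, the force and the opening at its end, in the units of the state.
- env.state(): the state, without advancing time (a new reading comes with each control period).
- env.grab_frame(name): name is "scene" or "top" or "wrist"; returns a dict with "frame" (384x512x3 uint8, blue, green, red), "z_map" (384x512 float32, mm along the optical axis (not along the pixel's ray), 0 where there is no reading), "camera_matrix" (3x3 intrinsics, pixels), "rvec" (rotation vector, rad) and "tvec" (3), from world to camera coordinates, as OpenCV has them; the wrist camera has in their place "hand_eye" (4x4, takes a point from camera to tool coordinates, whose origin is the TCP and whose axes are the tool frame's). Camera axes: x right, y down, z forward; pixel columns grow to the right and rows downward; lengths in mm; the calibration is good to about 2 mm. A picture is of the moment at which its call begins: read the wrist's pose just before it.
- env.job_done(): hands the job in, once; it reports no verdict.
The state is a dict: "time_s": time; "qpos": joint angles; "qvel": joint speeds; "effort": joint torques, N m; "ee_pos": TCP position; "ee_rot": TCP orientation; "force": force on the tool from outside, world axes, zero at the start; "torque": the same for the moment, N m; "gripper_width": finger opening in mm.
Only numpy, scipy, OpenCV 4.12 (cv2) and the standard library are available. Lean on these libraries where they do the work, as an engineer would, in place of code of your own. Each camera call takes 0.05 s, during which the arm holds its last target. There are 200 camera calls.

### The job

The six snap-cap tubes in the round autosampler tray have been left with their hinged caps ajar. Starting at the end of the curved row by the little steel stud, run your fingertips lightly along the tops of the tubes so that the caps fold shut one after the other, in order, until all six lie flat. Only stroke the caps: do not press hard, lever a cap further open or pick anything up, and leave the jars and the loose tube alone.

Things in the scene. Friction and masses are not known exactly. Their poses are not given: they have to be found in the camera images.
- carousel: Round autosampler tray, fixed to the bench: plastic disc, 280 mm across at its foot, flat deck 40 mm above the bench. Origin: centre of its underside, z up. On a circle of radius 105 mm round its centre stand six white snap-cap tubes in a curved row, 36 mm apart along the arc; the rest of that circle is empty wells (flat dark discs).
- start_stud (a point): Top of the small upright steel stud (14 mm across, 9 mm tall) on the same circle of the deck, 52 mm before the middle of tube 1: it marks the beginning of the row. Its top is 49 mm above the bench, level with the shut caps.
- cap1 (a joint): Opening angle (rad) of the hinged cap of tube 1 (1 is nearest the stud). 0 = shut, flat; starts ajar at 0.3 to 0.6. White disc 4 mm thick, 20 mm across, with a thumb tab, 25 mm from hinge to tab end. The hinge is on the side towards the stud, the tab end gapes away from it. Stays where left; turns with 0.006 N m (0.25 N at the tab, several N close to the hinge).
- hinge1 (a point): Middle of the hinge line of cap 1 (fixed), 49 mm above the bench, which is the height of a shut cap's top face. The middle of the tube is 12.5 mm from here, the shut tab's end 25 mm, along the row away from the stud (tangent to the circle).
- tab1 (a point): Upper end of the thumb tab of cap 1; moves with the cap. Seen from above it lies straight from the hinge along the row; 49 mm above the bench when shut.
- cap2 (a joint): Opening angle (rad) of the hinged cap of tube 2 (1 is nearest the stud). 0 = shut, flat; starts ajar at 0.3 to 0.6. White disc 4 mm thick, 20 mm across, with a thumb tab, 25 mm from hinge to tab end. The hinge is on the side towards the stud, the tab end gapes away from it. Stays where left; turns with 0.006 N m (0.25 N at the tab, several N close to the hinge).
- hinge2 (a point): Middle of the hinge line of cap 2 (fixed), 49 mm above the bench, which is the height of a shut cap's top face. The middle of the tube is 12.5 mm from here, the shut tab's end 25 mm, along the row away from the stud (tangent to the circle).
- tab2 (a point): Upper end of the thumb tab of cap 2; moves with the cap. Seen from above it lies straight from the hinge along the row; 49 mm above the bench when shut.
- cap3 (a joint): Opening angle (rad) of the hinged cap of tube 3 (1 is nearest the stud). 0 = shut, flat; starts ajar at 0.3 to 0.6. White disc 4 mm thick, 20 mm across, with a thumb tab, 25 mm from hinge to tab end. The hinge is on the side towards the stud, the tab end gapes away from it. Stays where left; turns with 0.006 N m (0.25 N at the tab, several N close to the hinge).
- hinge3 (a point): Middle of the hinge line of cap 3 (fixed), 49 mm above the bench, which is the height of a shut cap's top face. The middle of the tube is 12.5 mm from here, the shut tab's end 25 mm, along the row away from the stud (tangent to the circle).
- tab3 (a point): Upper end of the thumb tab of cap 3; moves with the cap. Seen from above it lies straight from the hinge along the row; 49 mm above the bench when shut.
- cap4 (a joint): Opening angle (rad) of the hinged cap of tube 4 (1 is nearest the stud). 0 = shut, flat; starts ajar at 0.3 to 0.6. White disc 4 mm thick, 20 mm across, with a thumb tab, 25 mm from hinge to tab end. The hinge is on the side towards the stud, the tab end gapes away from it. Stays where left; turns with 0.006 N m (0.25 N at the tab, several N close to the hinge).
- hinge4 (a point): Middle of the hinge line of cap 4 (fixed), 49 mm above the bench, which is the height of a shut cap's top face. The middle of the tube is 12.5 mm from here, the shut tab's end 25 mm, along the row away from the stud (tangent to the circle).
- tab4 (a point): Upper end of the thumb tab of cap 4; moves with the cap. Seen from above it lies straight from the hinge along the row; 49 mm above the bench when shut.
- cap5 (a joint): Opening angle (rad) of the hinged cap of tube 5 (1 is nearest the stud). 0 = shut, flat; starts ajar at 0.3 to 0.6. White disc 4 mm thick, 20 mm across, with a thumb tab, 25 mm from hinge to tab end. The hinge is on the side towards the stud, the tab end gapes away from it. Stays where left; turns with 0.006 N m (0.25 N at the tab, several N close to the hinge).
- hinge5 (a point): Middle of the hinge line of cap 5 (fixed), 49 mm above the bench, which is the height of a shut cap's top face. The middle of the tube is 12.5 mm from here, the shut tab's end 25 mm, along the row away from the stud (tangent to the circle).
- tab5 (a point): Upper end of the thumb tab of cap 5; moves with the cap. Seen from above it lies straight from the hinge along the row; 49 mm above the bench when shut.
- cap6 (a joint): Opening angle (rad) of the hinged cap of tube 6 (1 is nearest the stud). 0 = shut, flat; starts ajar at 0.3 to 0.6. White disc 4 mm thick, 20 mm across, with a thumb tab, 25 mm from hinge to tab end. The hinge is on the side towards the stud, the tab end gapes away from it. Stays where left; turns with 0.006 N m (0.25 N at the tab, several N close to the hinge).
- hinge6 (a point): Middle of the hinge line of cap 6 (fixed), 49 mm above the bench, which is the height of a shut cap's top face. The middle of the tube is 12.5 mm from here, the shut tab's end 25 mm, along the row away from the stud (tangent to the circle).
- tab6 (a point): Upper end of the thumb tab of cap 6; moves with the cap. Seen from above it lies straight from the hinge along the row; 49 mm above the bench when shut.
- hub_bottle: Loose small amber jar, 32 mm across, 40 mm tall, standing on the deck at the tray's centre. Origin: centre of its underside. Leave alone.
- sample_jar: Loose clear jar with white lid, 56 mm across, 65 mm tall, standing on the bench to the robot's left of the tray. Origin: centre of its underside. Leave alone.
- sample_tube: Loose capped sample tube, 33 mm across at its blue cap, 99 mm tall, standing on the bench to the robot's right of the tray. Origin: centre of its underside. Leave alone.

How it is judged (in metres and radians):
On the way, in this order (a step that is already met when the one before it is completed fails the run):
1. cap 1 (counted from the stud) is shut, within 0.12 rad, the next ones still ajar (value of joint cap1 below 0.12 rad and value of joint each of cap2, cap3, cap4, cap5, cap6 above 0.12 rad), for 0.05 s.
2. cap 2 (counted from the stud) is shut, within 0.12 rad, the next ones still ajar (value of joint cap2 below 0.12 rad and value of joint each of cap3, cap4, cap5, cap6 above 0.12 rad), for 0.05 s.
3. cap 3 (counted from the stud) is shut, within 0.12 rad, the next ones still ajar (value of joint cap3 below 0.12 rad and value of joint each of cap4, cap5, cap6 above 0.12 rad), for 0.05 s.
4. cap 4 (counted from the stud) is shut, within 0.12 rad, the next ones still ajar (value of joint cap4 below 0.12 rad and value of joint each of cap5, cap6 above 0.12 rad), for 0.05 s.
5. cap 5 (counted from the stud) is shut, within 0.12 rad, the next ones still ajar (value of joint cap5 below 0.12 rad and value of joint cap6 above 0.12 rad), for 0.05 s.
6. cap 6 (counted from the stud) is shut, within 0.12 rad (value of joint cap6 below 0.12 rad), for 0.05 s.
At the end, for the whole second after the job is handed in: all six caps within 0.12 rad (3 mm at the tab) of flat; the two jars and the loose tube within 15 mm of where they stood and upright (value of joint each of cap1, cap2, cap3, cap4, cap5, cap6 below 0.12 rad and distance of each of hub_bottle, sample_jar, sample_tube from where it was at the start of the episode below 0.015 m and angle between each of hub_bottle, sample_jar, sample_tube's own z axis and vertical below 0.3 rad); the robot touches nothing.
It fails at once if the fingers press on the tray or a cap with more than 25 N (contact force between the fingers and carousel above 25 N).
It fails at once if a cap is lifted further open, past 0.9 rad (value of joint any of cap1, cap2, cap3, cap4, cap5, cap6 above 0.9 rad).
It fails at once if a jar or the loose tube is lifted, tipped or shoved (15 mm, 0.3 rad) ((distance of hub_bottle from where it was at the start of the episode above 0.015 m or angle between hub_bottle's own z axis and vertical above 0.3 rad) or (distance of sample_jar from where it was at the start of the episode above 0.015 m or angle between sample_jar's own z axis and vertical above 0.3 rad) or (distance of sample_tube from where it was at the start of the episode above 0.015 m or angle between sample_tube's own z axis and vertical above 0.3 rad)).
It also fails if it takes over 48 s, if anything falls off the work surface, if the arm or the gripper's body presses on something with over 40 N, if the wrist force passes 120 N, or if a joint passes its speed limit or range.

## Working session

There is one attempt and no reset: what is moved stays moved. The work goes in short steps, Python scripts to look and compute and a tool call to move; the robot and the scene stay as the last step left them, time stands still between calls to the robot, and variables do not carry over. Pictures are saved under pics/ and viewed, about 8 in all and at most 12, crops included, and the job is handed in when it is done.

Besides the shell and the picture viewer there is one more tool, called after "Call:" as name([rows], argument=value, ...), one row to a line, values as JSON. carry_out: Moves the arm, as the interface text tells. Its arguments: {"type":"object","properties":{"increments":{"type":"array","items":{"type":"array"}},"force":{"type":"number"}},"required":["increments"]}

```bash
mkdir -p pics; ls; python3 - <<'E'
from workcell import env
import cv2,numpy as np
s=env.state();print(s)
for n in("top","scene"):
    f=env.grab_frame(n);cv2.imwrite(f"pics/{n}0.png",f["frame"]);np.savez(f"{n}0.npz",**f)
    R=cv2.Rodrigues(np.array(f["rvec"],float))[0];print(n,f["camera_matrix"],(-R.T@np.array(f["tvec"]).ravel()).round(1),R.round(3))
E
```

```text
pics
{'time_s': 0.0, 'qpos': array([-6.57177473e+01,  1.83532437e+01,  8.97053631e+01, -2.22841548e-03,
        7.20438670e+01, -1.14676060e+00]), 'qvel': array([ 0.04753049,  0.00885103, -0.03562683, -0.1297787 ,  0.06036947,
       -0.01148087]), 'effort': array([ 9.82741149e-04, -4.12457657e+01, -2.31975478e+01,  7.29776337e-02,
        4.57257824e-02, -1.14781596e-04]), 'ee_pos': array([ 246.82531516, -519.15754281,  403.91097681]), 'ee_rot': array([-90.00006737,   0.10249576, -64.57029786]), 'force': array([-1.0557697 , -0.26466693,  0.24706794]), 'torque': array([-0.02129956, -0.04162019, -0.06818412]), 'gripper_width': 91.0182892287983}
top [[359.98527451   0.         255.42963208]
 [  0.         359.98527451 189.47816621]
 [  0.           0.           1.        ]] [384.4  -7.9 952.7] [[ 0.117 -0.993 -0.003]
 [-0.973 -0.114 -0.201]
 [ 0.199  0.027 -0.98 ]]
scene [[367.05159475   0.         256.52019501]
 [  0.         367.05159475 191.98371236]
 [  0.           0.           1.        ]] [1236.    79.4  540.7] [[-0.131  0.991  0.004]
 [ 0.563  0.077 -0.823]
 [-0.816 -0.106 -0.569]]
```

View pics/top0.png

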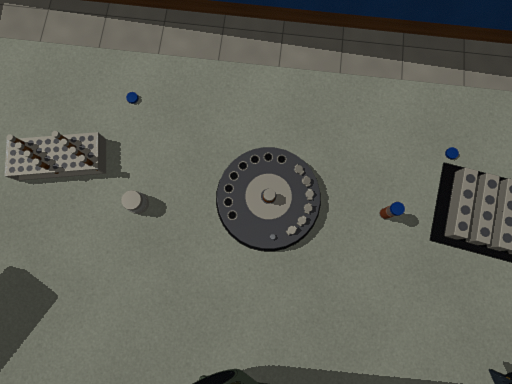

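View pics/scene0.png

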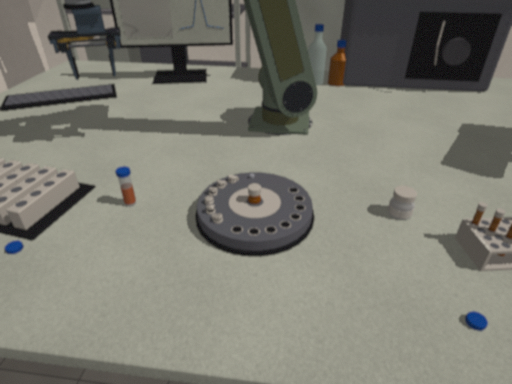

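The top view shows the tray centred near (268,199) and the stud at (274,237). The six caps run from (292,230) round by (310,194) to (298,169), and the wells are the dark discs at left. Next I'll measure by casting rays onto known heights.

```bash
cat >h.py <<'E'
import cv2,numpy as np
def ray(f,uv,z):
    K=np.array(f["camera_matrix"]);R=cv2.Rodrigues(np.array(f["rvec"],float))[0];t=np.array(f["tvec"],float).ravel()
    uv=np.atleast_2d(np.array(uv,float));d=np.c_[uv,np.ones(len(uv))]@np.linalg.inv(K).T@R
    c=-R.T@t;return (c+d*((z-c[2])/d[:,2])[:,None])
def circ(p):
    A=np.c_[2*p[:,:2],np.ones(len(p))];x=np.linalg.lstsq(A,(p[:,:2]**2).sum(1),rcond=None)[0]
    return x[:2],np.sqrt(x[2]+x[:2]@x[:2])
E
python3 - <<'E'
from h import *
for n,roi in(("top",(205,135,335,260)),("scene",(185,160,325,255))):
    f=dict(np.load(n+"0.npz"));g=cv2.cvtColor(f["frame"],cv2.COLOR_BGR2GRAY)
    a,b,c,d=roi
    big=cv2.resize(g[b:d,a:c],None,fx=6,fy=6,interpolation=cv2.INTER_CUBIC)
    out=cv2.resize(f["frame"][b:d,a:c],None,fx=6,fy=6,interpolation=cv2.INTER_CUBIC);
    out=out[:600,:800];cv2.imwrite(f"pics/{n}1.png",out)
    # dark wells
    for nm,m in(("dark",(big<28)),("bright",big>115)):
        k,l,st,ce=cv2.connectedComponentsWithStats(m.astype(np.uint8))
        for i in range(1,k):
            if 100<st[i,4]<8000:
                uv=(ce[i]+.5)/6-.5+[a,b]
                print(n,nm,uv.round(1),st[i,4],ray(f,uv,40 if nm=="dark" else 49)[0].round(1))
E
```

```text
top dark [267.8 156.5] 1118 [661.8  -5.   40. ]
top dark [254.3 158.9] 1175 [651.3  29.6  40. ]
top dark [281.1 158.7] 1124 [660.  -40.4  40. ]
top dark [242.5 165.3] 1167 [630.5  58.4  40. ]
top dark [233.4 175.4] 1187 [600.6  78.6  40. ]
top dark [303.5 173.5] 102 [ 626.8 -102.5   40. ]
top dark [228.3 187.9] 1183 [565.9  87.4  40. ]
top dark [314.2 195.2] 113 [ 572.7 -135.2   40. ]
top dark [271.  200.7] 359 [545.3 -26.1  40. ]
top dark [227.7 201.6] 1227 [530.2  84.2  40. ]
top dark [319.2 206.5] 141 [ 544.8 -150.3   40. ]
top dark [231.8 214.7] 1195 [497.7  69.2  40. ]
top bright [302.1 136.6] 293 [724. -89.  49.]
top bright [333.3 135.6] 184 [ 736.4 -170.6   49. ]
top bright [333.5 141.7] 122 [ 719.6 -172.4   49. ]
top bright [327.4 143.4] 560 [ 713.1 -156.8   49. ]
top bright [329.5 151.3] 415 [ 692.  -163.9   49. ]
top bright [333.7 152.1] 219 [ 691.1 -174.8   49. ]
top bright [218.7 155.1] 185 [648.2 122.9  49. ]
top bright [330. 159.] 114 [ 671.2 -166.8   49. ]
top bright [332.4 162.7] 114 [ 662.  -173.7   49. ]
top bright [326.2 169. ] 1482 [ 643.2 -159.    49. ]
top brigh
[... 1542 characters left out ...]
top bright [329.8 258.6] 244 [ 416.9 -185.5   49. ]
scene dark [230.8 245.3] 7893 [709.1 -39.8  40. ]
scene dark [284.9 223.9] 171 [628.4  61.9  40. ]
scene dark [236.7 228.8] 206 [657.9 -37.2  40. ]
scene dark [270.5 229.1] 247 [649.4  33.1  40. ]
scene dark [253.8 230.9] 251 [659.8  -0.7  40. ]
scene dark [301.  237.8] 148 [668.   97.4  40. ]
scene dark [297.3 241.2] 161 [679.3  90.3  40. ]
scene dark [290.8 245. ] 129 [691.9  77.9  40. ]
scene dark [286.7 247. ] 201 [698.9  70.3  40. ]
scene dark [282.6 248.3] 146 [703.6  62.6  40. ]
scene bright [213.9 190.2] 1463 [ 537.  -113.1   49. ]
scene bright [213.4 208.3] 6025 [606.7 -98.3  49. ]
scene bright [300.  217.4] 101 [613.2  92.7  49. ]
```

View pics/top1.png

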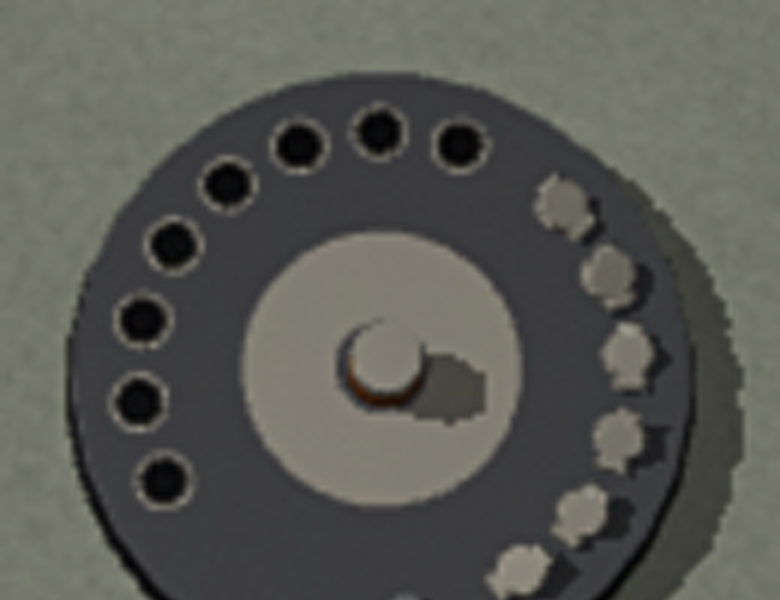

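The crop shows all eight wells, the jar at about (385,360), and the caps. Each cap has a small lug towards the stud, which is either the hinge or the tab. I'll fit the circle to the wells and check the lug with the wrist camera.

```bash
python3 - <<'E'
from h import *
from workcell import env
from scipy.spatial.transform import Rotation as Ro
f=dict(np.load("top0.npz"))
w=ray(f,[[267.8,156.5],[254.3,158.9],[281.1,158.7],[242.5,165.3],[233.4,175.4],[228.3,187.9],[227.7,201.6],[231.8,214.7]],40)
c,r=circ(w);print("wells",c,r)
g=f["frame"][230:245,264:284].mean(2);print(g.round().astype(int))
m=(g>85).astype(np.uint8)
k,l,st,ce=cv2.connectedComponentsWithStats(m)
for i in range(1,k): print(st[i],ce[i]+[264,230],ray(f,ce[i]+[264,230],49)[0])
for uv in([291.1,229.6],[301.4,220],[307.8,207.5],[309.1,193.4],[306,180.5],[298.2,168.7]):
    p=ray(f,uv,50)[0,:2]-c;print(np.hypot(*p),np.degrees(np.arctan2(p[1],p[0])))
s=env.state();R=Ro.from_euler("xyz",s["ee_rot"],degrees=True).as_matrix();print(R.round(3),s["ee_pos"])
fw=env.grab_frame("wrist");print(fw["hand_eye"],fw["camera_matrix"])
E
```

```text
wells [557.32848196 -17.46848321] 105.25579993279099
[[ 63  62  62  62  61  63  62  61  62  62  62  63  61  63  62  62  62  62
   63  63]
 [ 62  62  62  63  63  62  62  63  63  61  62  62  63  63  62  62  62  62
   61  62]
 [ 62  62  62  62  62  63  61  61  60  60  62  62  62  62  63  62  62  63
   63  62]
 [ 62  62  62  63  62  60  60  62  63  63  62  61  63  63  62  62  61  62
   61  62]
 [ 62  62  63  62  61  60  65  86  87  87  72  60  60  62  62  62  62  62
   62  62]
 [ 62  62  61  62  61  65  89 106 104 102  95  45  37  62  63  63  63  62
   61  62]
 [ 62  62  63  62  60  70 113 109 105 103 100  59  36  61  63  62  62  62
   62  62]
 [ 62  62  63  62  62  67  99 106 109 108 102  55  31  39  63  62  63  62
   61  62]
 [ 63  63  61  63  61  60  65 104 113 109  86  38  31  38  62  62  61  61
   61  62]
 [ 63  63  63  62  62  62  59  60  65  55  37  33  39  61  62  63  62  62
   61  61]
 [ 62  62  62  63  63  62  61  61  62  57  39  61  63  63  64  63  63  62
   63  62]
 [ 63  62  62  63  62  62  62  62  62  64  62  64  63  64  63  63  62  61
   63  62]
 [ 62  63  62  64  62  63  
[... 354 characters left out ...]
104.59466112729078 -120.934212995696
104.8742450723719 -101.12667797934974
104.29621303815755 -80.9571154374526
104.42543518557117 -61.92658819964288
104.36714062357495 -41.60627086667502
[[ 0.429 -0.001  0.903]
 [-0.903  0.001  0.429]
 [-0.002 -1.     0.   ]] [ 246.82453083 -519.17076122  404.02014796]
[[ 9.99999778e-01  1.95338031e-04  6.36667993e-04 -8.93237738e-01]
 [-5.70970087e-04 -2.40591682e-01  9.70626250e-01  2.02392233e+01]
 [ 3.42777244e-04 -9.70626398e-01 -2.40591517e-01  6.70483042e+01]
 [ 0.00000000e+00  0.00000000e+00  0.00000000e+00  1.00000000e+00]] [[308.434502     0.         255.50070137]
 [  0.         308.434502   191.31205544]
 [  0.           0.           1.        ]]
```

Call:
carry_out([
  [[0,0,0],[-35,6,40],1],
  [[0,0,0],[-69,12,79],1],
  [[0,0,0],[-93,16,106],1],
  [[0,0,0],[-117,20,134],1],
  [[0,0,0],[-141,24,161],1],
  [[0,0,0],[-165,29,188],1],
  [[0,0,0],[-189,33,216],1],
  [[0,0,0],[-213,37,243],1],
  [[0,0,0],[-237,41,271],1],
  [[0,0,0],[-260,45,297],1],
], force=10)

```text
time_s: 0.98
ee_pos: [403.7, -155.0, 359.6]
ee_rot: [-90.0, -0.0, -64.6]
force: [0.5, 0.5, 0.1]
gripper_width: 27.6
```

Call:
carry_out([
  [[0,0,0],[-22,5,25],1],
  [[0,0,0],[-43,8,49],1],
  [[0,0,0],[-64,11,73],1],
  [[0,0,0],[-80,14,91],1],
  [[0,0,0],[-85,15,97.5],1],
  [[0,0,0],[-85,15,97.5],1],
  [[0,0,0],[-85,15,97.5],1],
])

```text
time_s: 1.57
ee_pos: [454.9, -38.5, 344.6]
ee_rot: [-90.1, -0.0, -64.5]
force: [0.7, 0.4, -0.6]
gripper_width: 0.9
```

```bash
python3 - <<'E'
from h import *
from workcell import env
s=env.state();print(s["ee_pos"],s["ee_rot"],s["force"],s["gripper_width"])
fw=env.grab_frame("wrist");np.savez("w1.npz",**fw,p=s["ee_pos"],r=s["ee_rot"]);cv2.imwrite("pics/w1.png",fw["frame"])
E
```

```text
[454.85549058 -38.52463089 344.56922854] [-9.00621950e+01 -1.32849903e-02 -6.45114960e+01] [ 0.67531714  0.40793837 -0.59644319] 0.8821551969656846
```

View pics/w1.png

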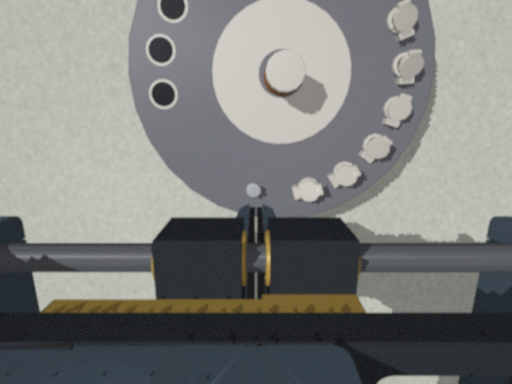

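The wrist view shows the stud at (254,190) just ahead of the fingertips at about (256,208). Six caps run from (308,190) to (403,20). I'll check the cap tilt with depth and zoom in.

```bash
python3 - <<'E'
from h import *
from scipy.spatial.transform import Rotation as Ro
f=dict(np.load("w1.npz"));K=f["camera_matrix"];R=Ro.from_euler("xyz",f["r"],degrees=True).as_matrix()
T=f["hand_eye"];z=f["z_map"].astype(float);v,u=np.mgrid[:384,:512]
P=np.stack([(u-K[0,2])*z/K[0,0],(v-K[1,2])*z/K[1,1],z],-1)@T[:3,:3].T+T[:3,3]
P=P@R.T+f["p"]
# stud: bright blob round (254,190)
m=np.zeros((384,512),bool);m[180:202,244:264]=1;m&=(f["frame"].mean(2)>95)&(z>0)
print("stud depth",m.sum(),P[m].mean(0),"px",u[m].mean(),v[m].mean())
o=R@T[:3,3]+f["p"];d=R@T[:3,:3]@np.linalg.inv(K)@np.array([u[m].mean(),v[m].mean(),1]);print("stud ray@49",o+d*(49-o[2])/d[2])
print("deck z",np.median(P[100:180,180:210,2]))
c=np.array([557.3,-17.5]);q=P[...,:2]-c;r=np.hypot(q[...,0],q[...,1]);a=np.degrees(np.arctan2(q[...,1],q[...,0]))
for t in range(6):
    a0=-168.5+28.37+19.645*t
    row=[]
    for s in range(-16,19,3):
        k=(abs((a-a0)*np.pi/180*105-s)<1.6)&(abs(r-105)<4)&(z>0);row.append(round(np.percentile(P[k][:,2],80),1) if k.sum() else None)
    print(t+1,row)
fr=f["frame"][0:210,240:440];cv2.imwrite("pics/w1c.png",cv2.resize(fr,None,fx=2.8,fy=2.8,interpolation=cv2.INTER_CUBIC))
# fingertip extents: nearest points below tool
L=(P-f["p"])@R
k=(z>0)&(L[...,1]>180)&(L[...,1]<196)&(abs(L[...,0])<30)&(abs(L[...,2])<30)
print("tip",k.sum(),L[k].min(0),L[k].max(0))
E
```

```text
stud depth 398 [451.79075071 -36.44027986  43.58899717] px 252.77638190954775 190.23618090452263
stud ray@49 [453.04901343 -35.89768773  49.        ]
deck z 39.795074811808945
1 [np.float64(48.9), np.float64(50.2), np.float64(51.7), np.float64(52.7), np.float64(54.2), np.float64(55.7), np.float64(56.4), np.float64(58.0), np.float64(264.2), np.float64(40.9), np.float64(40.4), np.float64(40.2)]
2 [np.float64(235.3), np.float64(240.6), np.float64(243.2), np.float64(53.7), np.float64(55.1), np.float64(56.8), np.float64(58.5), np.float64(59.9), np.float64(59.9), np.float64(40.4), np.float64(40.6), np.float64(40.0)]
3 [np.float64(48.3), np.float64(49.5), np.float64(52.0), np.float64(54.0), np.float64(55.9), np.float64(58.0), np.float64(59.4), np.float64(61.2), np.float64(60.7), np.float64(40.5), np.float64(40.4), np.float64(40.4)]
4 [np.float64(46.8), np.float64(48.6), np.float64(50.3), np.float64(51.1), np.float64(52.4), np.float64(53.5), np.float64(54.2), np.float64(55.1), np.float64(55.8), np.float64(55.9), np.float64(40.7), np.float64(40.2)]
5 [np.float64(40.5), np.float64(48.3), np.float64(50.1), np.float64(52.8), np.float64(54.8), np.float64(56.6), np.float64(58.4), np.float64(60.4), np.float64(61.6), np.float64(60.5), np.float64(40.6), np.float64(40.2)]
6 [np.float64(40.7), np.float64(48.2), np.float64(49.2), np.float64(50.8), np.float64(52.6), np.float64(53.7), np.float64(54.8), np.float64(56.6), np.float64(57.6), np.float64(58.5), np.float64(56.9), np.float64(40.4)]
tip 168 [-10.3476403  180.07839956  13.89304171] [  8.29189458 192.07463813  17.31699942]
```

View pics/w1c.png

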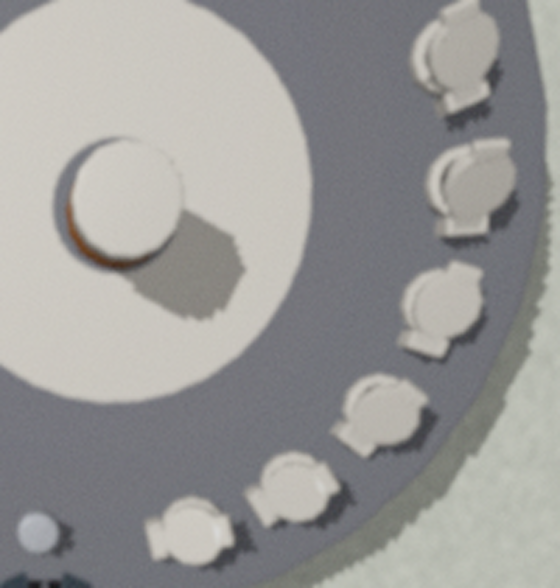

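Depth confirms the hinges at about 49 mm on the stud side, with the tabs rising away from it. The tips are about 18 × 32 mm. Now I'll descend towards the stud to calibrate the height by touch.

Call:
carry_out([
  [[0,0,0],[0,20,0],1],
  [[0,0,0],[0,45,0],1],
  [[0,0,0],[0,70,0],1],
  [[0,0,0],[0,88,0],1],
  [[0,0,0],[0,98,0],1],
  [[0,0,0],[0,101,0],1],
  [[0,0,0],[0,101,0],1],
  [[0,0,0],[0,101,0],1],
])

```text
time_s: 2.28
ee_pos: [455.2, -39.1, 244.4]
ee_rot: [-90.0, -0.0, -64.6]
force: [0.5, -0.6, -0.0]
gripper_width: 0.5
```

Call:
carry_out([
  [[0,0,0],[0,0.7,0],1],
  [[0,0,0],[0,1.4,0],1],
  [[0,0,0],[0,2,0],1],
  [[0,0,0],[0,2,0],1],
  [[0,0,0],[0,2,0],1],
])

```text
time_s: 2.7
ee_pos: [455.1, -38.3, 242.0]
ee_rot: [-90.0, -0.0, -64.6]
force: [0.3, 0.8, -0.4]
gripper_width: 0.2
```

Call:
carry_out([
  [[0,0,0],[0,0.5,0],1],
  [[0,0,0],[0,1,0],1],
  [[0,0,0],[0,1,0],1],
])

```text
time_s: 2.95
ee_pos: [455.0, -38.3, 240.7]
ee_rot: [-90.0, -0.0, -64.6]
force: [0.4, -0.6, -0.2]
gripper_width: 0.8
```

Call:
carry_out([
  [[0,0,0],[0,0.3,0],1],
  [[0,0,0],[0,0.7,0],1],
  [[0,0,0],[0,0.7,0],1],
])

```text
time_s: 3.2
ee_pos: [455.1, -38.3, 240.1]
ee_rot: [-90.0, -0.0, -64.6]
force: [-1.0, 0.1, 1.1]
gripper_width: 0.5
```

Call:
carry_out([
  [[0,0,0],[0,0.3,0],1],
  [[0,0,0],[0,0.6,0],1],
  [[0,0,0],[0,0.6,0],1],
])

```text
time_s: 3.45
ee_pos: [455.0, -38.3, 240.0]
ee_rot: [-90.0, -0.0, -64.6]
force: [-1.8, 0.9, 7.0]
gripper_width: 0.6
```

Contact with the stud came at TCP z ≈ 240.0, which is 191 + 49 as expected. I'll work out the arc increments.

```bash
python3 - <<'E'
import numpy as np
c=np.array([557.3,-17.6]);y=np.radians(-64.6);X=np.array([np.cos(y),np.sin(y)]);Z=np.array([-np.sin(y),np.cos(y)])
th=np.radians(-168.5+2.2*np.arange(61));p=c+105*np.c_[np.cos(th),np.sin(th)]
print(p[0])
for k in range(6):
    d=p[10*k+1:10*k+11]-p[10*k];print([[round(float(a@X),1),round(float(a@Z),1)] for a in d])
E
```

```text
[454.40790601 -38.53363311]
[[3.9, -0.9], [7.9, -1.6], [11.9, -2.2], [15.9, -2.7], [19.9, -2.9], [23.9, -3.1], [28.0, -3.0], [32.0, -2.9], [36.0, -2.5], [40.0, -2.0]]
[[4.0, 0.6], [7.9, 1.4], [11.8, 2.4], [15.7, 3.5], [19.6, 4.7], [23.3, 6.1], [27.1, 7.7], [30.7, 9.3], [34.3, 11.2], [37.9, 13.1]]
[[3.4, 2.1], [6.8, 4.3], [10.1, 6.7], [13.3, 9.1], [16.4, 11.7], [19.4, 14.4], [22.2, 17.2], [25.0, 20.2], [27.7, 23.2], [30.2, 26.3]]
[[2.4, 3.2], [4.7, 6.5], [6.9, 10.0], [8.9, 13.4], [10.8, 17.0], [12.5, 20.6], [14.2, 24.3], [15.6, 28.1], [17.0, 31.9], [18.1, 35.7]]
[[1.0, 3.9], [1.9, 7.8], [2.6, 11.8], [3.2, 15.8], [3.6, 19.8], [3.9, 23.8], [4.0, 27.8], [4.0, 31.9], [3.8, 35.9], [3.4, 39.9]]
[[-0.5, 4.0], [-1.2, 8.0], [-2.0, 11.9], [-2.9, 15.8], [-4.0, 19.7], [-5.3, 23.5], [-6.7, 27.3], [-8.3, 31.0], [-10.0, 34.7], [-11.8, 38.3]]
```

Call:
carry_out([
  [[0,0,0],[0,-0.7,0],1],
  [[0,0,0],[0,-1.4,0],1],
  [[0,0,0],[0,-1.4,0],1],
])

```text
time_s: 3.7
ee_pos: [455.1, -38.4, 240.8]
ee_rot: [-90.0, -0.0, -64.6]
force: [-0.4, -0.5, 0.6]
gripper_width: 0.6
```

Call:
carry_out([
  [[0,0,0],[3.9,0,-0.9],1],
  [[0,0,0],[7.9,0,-1.6],1],
  [[0,0,0],[11.9,0,-2.2],1],
  [[0,0,0],[15.9,0,-2.7],1],
  [[0,0,0],[19.9,0,-2.9],1],
  [[0,0,0],[23.9,0,-3.1],1],
  [[0,0,0],[28,0,-3],1],
  [[0,0,0],[32,0,-2.9],1],
  [[0,0,0],[36,0,-2.5],1],
  [[0,0,0],[40,0,-2],1],
])

```text
time_s: 4.53
ee_pos: [470.6, -75.7, 240.8]
ee_rot: [-90.0, -0.0, -64.6]
force: [0.8, -0.2, 0.9]
gripper_width: 0.3
```

```bash
python3 - <<'E'
from h import *
from workcell import env
s=env.state();print(s["ee_pos"],s["ee_rot"],s["force"])
fw=env.grab_frame("wrist");cv2.imwrite("pics/w2.png",fw["frame"])
E
```

```text
[470.6106301  -75.68596949 240.84426026] [-8.99961967e+01 -1.71906412e-02 -6.45650478e+01] [ 0.77049211 -0.2279997   0.93092036]
```

View pics/w2.png

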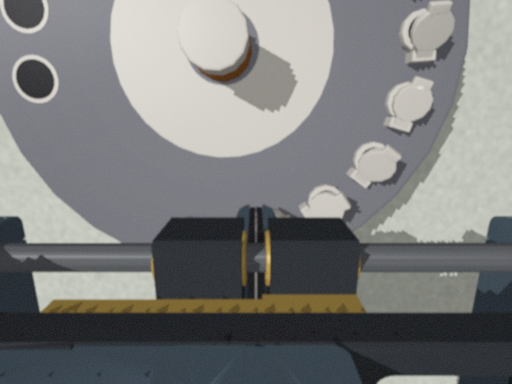

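The gripper now covers caps 1 and 2. The caps ahead, at (325,203), (375,163), (410,103) and (428,30), are still ajar. Force is below 1 N, so I'll continue the stroke.

Call:
carry_out([
  [[0,0,0],[4,0,0.6],1],
  [[0,0,0],[7.9,0,1.4],1],
  [[0,0,0],[11.8,0,2.4],1],
  [[0,0,0],[15.7,0,3.5],1],
  [[0,0,0],[19.6,0,4.7],1],
  [[0,0,0],[23.3,0,6.1],1],
  [[0,0,0],[27.1,0,7.7],1],
  [[0,0,0],[30.7,0,9.3],1],
  [[0,0,0],[34.3,0,11.2],1],
  [[0,0,0],[37.9,0,13.1],1],
])

```text
time_s: 5.42
ee_pos: [499.1, -104.3, 240.9]
ee_rot: [-90.0, -0.0, -64.6]
force: [-0.6, -0.4, 0.1]
gripper_width: 0.5
```

Call:
carry_out([
  [[0,0,0],[3.4,0,2.1],1],
  [[0,0,0],[6.8,0,4.3],1],
  [[0,0,0],[10.1,0,6.7],1],
  [[0,0,0],[13.3,0,9.1],1],
  [[0,0,0],[16.4,0,11.7],1],
  [[0,0,0],[19.4,0,14.4],1],
  [[0,0,0],[22.2,0,17.2],1],
  [[0,0,0],[25,0,20.2],1],
  [[0,0,0],[27.7,0,23.2],1],
  [[0,0,0],[30.2,0,26.3],1],
])

```text
time_s: 6.25
ee_pos: [535.8, -120.1, 240.9]
ee_rot: [-90.0, -0.0, -64.6]
force: [0.2, 0.2, 0.4]
gripper_width: 0.5
```

Call:
carry_out([
  [[0,0,0],[2.4,0,3.2],1],
  [[0,0,0],[4.7,0,6.5],1],
  [[0,0,0],[6.9,0,10],1],
  [[0,0,0],[8.9,0,13.4],1],
  [[0,0,0],[10.8,0,17],1],
  [[0,0,0],[12.5,0,20.6],1],
  [[0,0,0],[14.2,0,24.3],1],
  [[0,0,0],[15.6,0,28.1],1],
  [[0,0,0],[17,0,31.9],1],
  [[0,0,0],[18.1,0,35.7],1],
])

```text
time_s: 7.08
ee_pos: [575.7, -120.9, 240.9]
ee_rot: [-90.0, -0.0, -64.6]
force: [-0.5, 0.5, 0.3]
gripper_width: 0.5
```

```bash
cat >>h.py <<'E'
def caps(f):
    K=f["camera_matrix"];R=cv2.Rodrigues(np.array(f["rvec"],float))[0];z=f["z_map"].astype(float);v,u=np.mgrid[:384,:512]
    P=(np.stack([(u-K[0,2])*z/K[0,0],(v-K[1,2])*z/K[1,1],z],-1)-np.array(f["tvec"]).ravel())@R
    q=P[...,:2]-[557.3,-17.5];r=np.hypot(q[...,0],q[...,1]);a=np.degrees(np.arctan2(q[...,1],q[...,0]))
    for t in range(6):
        a0=-168.5+28.37+19.645*t;row=[]
        for s in range(-10,14,4):
            k=(abs((a-a0)*np.pi/180*105-s)<2.2)&(abs(r-105)<5)&(z>0);row.append(float(np.percentile(P[k][:,2],70).round(1)) if k.sum() else None)
        print(t+1,row)
E
python3 - <<'E'
from h import *
from workcell import env
caps(dict(np.load("top0.npz")));f=env.grab_frame("top");caps(f)
print("scene");caps(env.grab_frame("scene"))
E
```

```text
1 [49.0, 51.0, 52.3, 54.5, 56.7, 58.0]
2 [49.6, 52.4, 54.0, 56.0, 57.9, 58.4]
3 [50.9, 52.6, 56.0, 57.0, 60.3, 62.3]
4 [49.1, 51.7, 53.1, 54.1, 55.2, 55.4]
5 [49.8, 52.5, 56.4, 58.3, 61.7, 60.7]
6 [48.7, 52.2, 52.8, 55.1, 58.1, 57.5]
1 [528.7, 528.9, 526.9, 520.6, 518.8, 516.8]
2 [None, None, None, None, None, None]
3 [None, None, 391.7, 398.9, 406.9, 412.3]
4 [423.0, 424.0, 424.5, 425.2, 424.6, 424.8]
5 [420.2, 417.8, 416.6, 411.3, 410.8, 407.5]
6 [None, None, None, None, 54.8, 57.5]
scene
1 [50.1, 50.5, 50.1, 50.5, 49.4, 47.9]
2 [50.5, 49.5, 49.4, 50.0, 49.2, 48.7]
3 [49.4, 49.7, None, None, None, None]
4 [126.4, 424.6, 424.9, 138.8, 424.6, 424.0]
5 [203.9, 349.3, 323.8, 325.0, 368.0, 394.7]
6 [47.8, 51.0, 53.6, 53.8, 54.4, 50.5]
```

Caps 1 and 2 are flat, cap 3 is flat where visible, and cap 6 is still ajar. Continuing.

Call:
carry_out([
  [[0,0,0],[1,0,3.9],1],
  [[0,0,0],[1.9,0,7.8],1],
  [[0,0,0],[2.6,0,11.8],1],
  [[0,0,0],[3.2,0,15.8],1],
  [[0,0,0],[3.6,0,19.8],1],
  [[0,0,0],[3.9,0,23.8],1],
  [[0,0,0],[4,0,27.8],1],
  [[0,0,0],[4,0,31.9],1],
  [[0,0,0],[3.8,0,35.9],1],
  [[0,0,0],[3.4,0,39.9],1],
])

```text
time_s: 8.02
ee_pos: [613.1, -106.6, 240.8]
ee_rot: [-90.0, -0.0, -64.6]
force: [-0.5, 0.9, -0.5]
gripper_width: 0.5
```

Call:
carry_out([
  [[0,0,0],[-0.5,0,4],1],
  [[0,0,0],[-1.2,0,8],1],
  [[0,0,0],[-2,0,11.9],1],
  [[0,0,0],[-2.9,0,15.8],1],
  [[0,0,0],[-4,0,19.7],1],
  [[0,0,0],[-5.3,0,23.5],1],
  [[0,0,0],[-6.7,0,27.3],1],
  [[0,0,0],[-8.3,0,31],1],
  [[0,0,0],[-10,0,34.7],1],
  [[0,0,0],[-11.8,0,38.3],1],
])

```text
time_s: 8.85
ee_pos: [642.5, -79.4, 240.8]
ee_rot: [-90.0, -0.0, -64.6]
force: [0.7, -0.2, 0.3]
gripper_width: 0.8
```

Call:
carry_out([
  [[0,0,0],[-1,0,2],1],
  [[0,0,0],[-1,0,2],1],
  [[0,0,0],[-1,-5,2],1],
  [[0,0,0],[-1,-20,2],1],
  [[0,0,0],[-1,-45,2],1],
  [[0,0,0],[-1,-75,2],1],
  [[0,0,0],[-1,-105,2],1],
  [[0,0,0],[-1,-130,2],1],
  [[0,0,0],[-1,-140,2],1],
  [[0,0,0],[-1,-140,2],1],
])

```text
time_s: 9.68
ee_pos: [643.8, -78.2, 384.2]
ee_rot: [-89.7, -0.2, -64.6]
force: [0.5, -0.1, -0.5]
gripper_width: 0.5
```

```bash
python3 - <<'E'
from h import *
from workcell import env
s=env.state();print(s["time_s"],s["ee_pos"],s["force"])
f=env.grab_frame("scene");caps(f);cv2.imwrite("pics/s3.png",cv2.resize(f["frame"][140:260,90:430],None,fx=2.3,fy=2.3,interpolation=cv2.INTER_CUBIC))
print("top");caps(env.grab_frame("top"))
E
```

```text
9.6833 [643.83392022 -78.21076013 384.19680315] [ 0.50223344 -0.12799675 -0.46651679]
1 [49.8, 49.7, 49.4, 49.8, 49.2, 48.9]
2 [49.3, 49.2, 49.7, 49.5, 49.8, 48.0]
3 [49.7, 50.4, 50.9, 49.4, 49.3, 47.3]
4 [48.6, 49.9, 49.9, 49.8, 47.9, 47.7]
5 [48.6, 50.0, 49.7, 49.8, 49.9, 48.5]
6 [331.6, 214.4, 50.7, 49.6, 49.9, 49.7]
top
1 [626.6, 624.1, 621.4, 617.7, 612.9, 609.1]
2 [608.5, 609.1, 609.1, 608.5, 607.5, 606.3]
3 [601.6, 600.7, 599.4, 598.4, 597.1, 596.0]
4 [591.8, 590.8, 589.7, 588.6, 588.0, 586.0]
5 [568.5, 544.0, 547.4, 552.9, 555.8, 554.0]
6 [564.0, 564.4, 564.8, 565.4, 565.4, 565.8]
```

View pics/s3.png

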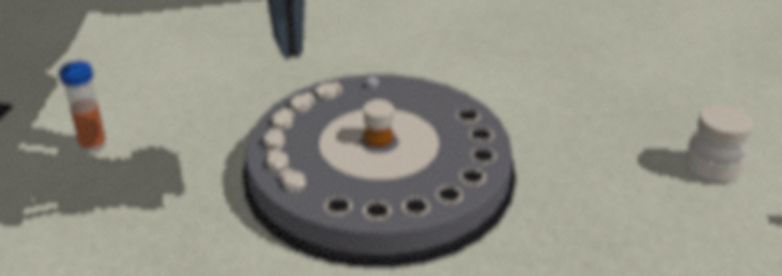

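All six caps read flat at about 49–50 mm. The jar on the hub, the sample jar and the loose tube are still standing, and the gripper is clear above the tray.

```bash
python3 -c "
from workcell import env
env.job_done()"
```

```text
the job is handed in; nothing more can be done
```

All six caps are shut, and I handed the job in at about 9.8 s on the robot's clock. No verdict was reported.

I found the tray, stud and caps in the top and wrist images. I then touched the stud lightly (about 7 N) to set the height, which agreed with 49 mm. With the fingers closed and held about 0.8 mm above shut-cap height, I stroked once along the 105 mm arc from the stud past tube 6. The fingers then lifted straight off.

**Caps:** the last depth check from the scene camera put all six flat. They read 49–50 mm along their length, and 47.3 mm at the lowest near the tab end. At the hinge end of cap 6 the gripper was in the way, so that reading means nothing. The top camera could not check the caps for the same reason.

**Order:** I checked this once mid-stroke. Caps 1 and 2 were flat, cap 3 was flat where it could be seen, and cap 6 was still ajar. I did not confirm the moment each of the others closed.

**Force:** readings at the end of each stroke move stayed below 1 N. Peaks between readings were not recorded.

**Jars and loose tube:** they looked upright and undisturbed in the last picture. I did not measure their positions.

**Measurement disagreement:** the two camera estimates of the stud's position differed by about 3 mm. Touching the stud confirmed the height, and the position was close enough for the contact to land.

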